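Set an armature rod against the stop of a V-groove cutting jig

TASK

Get the armature rod ready for cutting at full length: first pull the snap-in spacer up out of the jig and put it down on the bare table, clear of the jig. Then slowly push the rod along its V-groove, without lifting it out, until its end bears firmly on the pad of the stop's adjusting screw; press it there for a moment without ramming it, then let go so that it stays touching. Leave the other things on the table where they are.

Things in the scene. Friction and masses are not known exactly. Their poses are not given: they have to be found in the camera images.
- jig: Fixed jig: plywood board 300 x 100 x 12 mm with a beech rail 44 mm wide, flat top 46 mm above the table, a 90 degree V-groove 7 mm deep along its middle. Origin: on the table under the groove's centre line; x along the groove towards the stop, y across, z up. Board x -175 to +125, y -50 to +50 mm; rail x -160 to +118, with a cross slot at x 20 to 35 (thin steel side plates to y +-28.5).
- stop: Rigid steel stop fixed on the rail: a bracket plate 44 mm wide, 34 mm above the rail's top, with an adjusting screw on the rod's axis. The screw's round pad, 11 mm wide, is what the rod must meet: its face is 6 to 24 mm nearer the rod than the bracket, set differently each time, not reported. A sprung pin (0.2 N) stands 1.5 mm out of it. Origin: bracket's face, on the axis; x away from the rod.
- rod: Loose aluminium rod with domed ends, 18 mm thick, 150 mm long over all, about 0.1 kg, lying in the groove short of the spacer. Origin: its middle, on its axis; x along it towards the stop; it may turn about its axis. The axis lies 51.7 mm above the table, 5.7 mm above the rail's flat top, so fingertips held just above the rail can push its end.
- rod_tip (a point): Outermost point of the rod's domed end that faces the stop, on the axis.
- rod_tail (a point): Outermost point of the rod's other domed end, the one to push on, on the axis; it is always above the rail or up to 20 mm behind the rail's rear end.
- spacer: Loose black plastic spacer, 50 g, snapped into the slot between rod and stop. Head 30 x 30 x 32 mm tall, standing on the rail's top; grip it across the groove (along its y). Origin: centre of the head's underside; x along the groove as it sits; z up. Below it a shank 12 (x) x 16 (y) mm, 20 mm long. A spring detent holds it: pull straight up, very roughly 4 to 15 N over the first 8 mm, then free.
- figure: Bystander: grey clay figure of a man on a plywood board 130 x 130 mm, 211 mm tall. Origin: centre of the underside.
- clay: Bystander: block of grey clay 75 x 115 x 42 mm. Origin: centre of the underside.
- pinbox: Bystander: small clear box with white lid, 57 x 42 x 22 mm. Origin: centre of the underside.
- bowl: Bystander: white water bowl, 156 mm across and 50 mm tall. Origin: centre of the underside.
There are look-alikes about, which are no part of the job. Several things have the shape of the rod; the one meant has the colours described above. Several things have the shape of the spacer; the one meant has the colours described above.

How it is judged:
By the outcome, as a careful person would: the job done as asked, in the order asked, and still so for the second after the job is handed in, with the robot touching nothing.
It also fails if it takes over 61 s, if anything falls off the work surface, if the arm or the gripper's body presses on something with over 40 N, if the wrist force passes 120 N, or if a joint passes its speed limit or range.

ROBOT

A 7-joint arm with a two-finger parallel gripper is mounted at the origin on the work surface. World frame = base frame: x ahead of the robot, y to its left, z up, the work surface at z = 0. Lengths are in mm, angles in rad, forces in N, time in s.
With the tool pointing down it reaches from about 400 to 850 mm from the base axis. Payload 10.4 kg.
Tool frame: the origin (TCP) lies midway between the tips of the shut fingers; the grasp point (between the pads) lies 19 mm behind it; z points along the fingers, y is the line along which they close (so a half turn about z gives the same grasp; the last joint's range is limited). The gripper opens to 87 mm and grips with 3 to 60 N. Pads are 19 mm wide; open, the fingers measure 117 mm over their backs; the gripper's body (75 mm by 190 mm) begins 51 mm behind the grasp point.
Start: joints at [-1.227, 0.332, -0.065, 1.46, 0.022, 1.35, -0.088], TCP at [224.132, 583.452, 222.576] pointing down, gripper open.
Joint ranges: [-2.6, 2.6], [-0.5, 2.12], [-1.47, 1.34], [0.16, 2.42], [-1.27, 4.41], [0.06, 2.06], [-2.6, 2.6]. Speed limits (rad/s): [2.22, 2.22, 2.79, 2.79, 3.14, 3.14, 3.14].

INTERFACE

Orientations are given as a rotation vector (axis times angle).
In Python, from bench import arm gives the robot as it stands.
- The arm moves only by the shell command python3 -m creep 'ROWS' [FORCE]. ROWS is JSON, a list that holds one entry, the list of rows, each a list of 5 numbers: the shift along the tool's x, y, z each as a share of 2.5 cm, from -1 to 1, then the turn about the tool's z as a share of 4 degrees, from -1 to 1, then the opening, from 0 (shut) to 1 (fully open). A call has 1 to 5 rows; each row shifts and turns the commanded pose from where the row before left it, along the tool's axes as they then stand; what a row does not reach is not made up. A row lasts 1/12 s, in which the tool goes at most 41.7 mm and 7.16 degrees, less where a joint would pass 70% of its speed; a pose out of reach is approached as far as the arm can. A call with a number of a shift or a turn outside -1 to 1 is refused whole. A call with a gripper value outside its range is refused whole. The fingers move at their own pace and stop on an object; FORCE is the grip in N (left out, the last holds). Time passes only in rows, so rows that do not move let the fingers close. It gives the time, the measured TCP pose, the force, the opening and the grip force at its end, in the units of the state.
- arm.get_state(): the state, without advancing time (a new reading comes with each control period).
- arm.read_camera(name): name is "side" or "top"; returns (picture, depth): 420x560x3 uint8, red, green, blue; 420x560 float32, mm along the optical axis (not along the pixel's ray), 0 where there is no reading.
- arm.calibration(name): a dict with "mtx" (3x3 intrinsics, pixels), "rvec" (rotation vector, rad) and "tvec" (3), from world to camera coordinates, as OpenCV has them. Camera axes: x right, y down, z forward; pixel columns grow to the right and rows downward; lengths in mm; the calibration is good to about 2 mm. A picture is of the moment at which its call begins. calibration takes no time and is no camera call.
- arm.sign_off(): hands the job in; it is judged then, once.
The state is a dict: "time_s": time; "q": joint angles; "qd": joint speeds; "joint_efforts": joint torques, N m; "tcp_pos": TCP position; "ee_rot": TCP orientation; "wrist_force": force on the tool from outside, world axes, zero at the start; "wrist_torque": the same for the moment, N m; "grip_width": opening from 0.0 (shut) to 1.0 (fully open); "grasp_force": force on a finger pad.
Only numpy, scipy, OpenCV 4.12 (cv2) and the standard library are available. Lean on these libraries where they do the work, as an engineer would, in place of code of your own. Each camera call takes 0.05 s, during which the arm holds its last target. There are 200 camera calls.

## Working session

There is one attempt and no reset: what is moved stays moved. The work goes in short steps, Python scripts to look and compute and a shell command to move; the robot and the scene stay as the last step left them, time stands still between calls to the robot, and variables do not carry over. Pictures are saved under pics/ and viewed, at most 10 in all, crops included, and the job is handed in when it is done.

```bash
mkdir -p pics; ls
python3 - <<'E'
from bench import arm
import cv2,numpy as np
for n in("top","side"):
    p,d=arm.read_camera(n); np.savez(f"{n}.npz",p=p,d=d)
    cv2.imwrite(f"pics/{n}0.png",p[:,:,::-1])
    c=arm.calibration(n);print(n,c)
s=arm.get_state();print(s)
E
```

```text
pics
top {'mtx': array([[397.03019992,   0.        , 281.31573476],
       [  0.        , 397.03019992, 208.84244795],
       [  0.        ,   0.        ,   1.        ]]), 'rvec': array([ 2.19145517, -2.14418396,  0.12199138]), 'tvec': array([ -41.37936849,  556.39058496, 1186.93146743])}
side {'mtx': array([[459.72743262,   0.        , 278.91995451],
       [  0.        , 459.72743262, 202.27104457],
       [  0.        ,   0.        ,   1.        ]]), 'rvec': array([ 2.34225475, -0.15028085,  0.0674263 ]), 'tvec': array([-550.20406741,   69.67308615, 1092.012818  ])}
{'time_s': 0.1, 'q': array([-1.22661226,  0.33276419, -0.06469276,  1.4608283 ,  0.02160585,
        1.34988521, -0.08848287]), 'qd': array([ 0.00073455, -0.00259781,  0.00024426, -0.00140136, -0.00012243,
       -0.00023576,  0.00042326]), 'joint_efforts': array([ 1.39837157e-04, -6.24549150e+01,  2.40236713e-02, -3.90715098e+01,
       -6.15299377e-02,  3.66670266e-02,  1.36241124e-04]), 'tcp_pos': array([224.02531441, 583.11990972, 221.87512025]), 'ee_rot': array([-5.72843706e-01, -3.08876473e+00,  1.85214515e-03]), 'wrist_force': array([ 0.54828574,  0.35372885, -0.24712936]), 'wrist_torque': array([-0.0120878 ,  0.02738405, -0.00676998]), 'grasp_force': 0.0, 'grip_width': 1.0006711998574123}
```

View pics/top0.png

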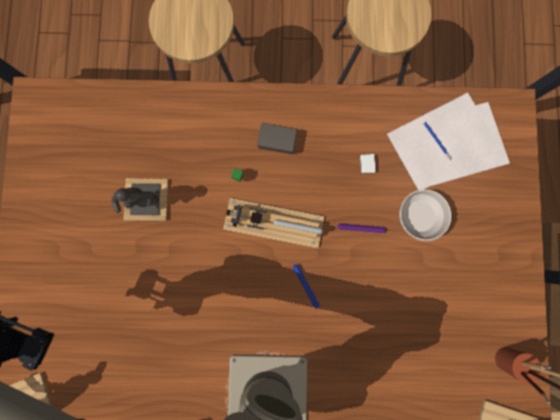

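View pics/side0.png

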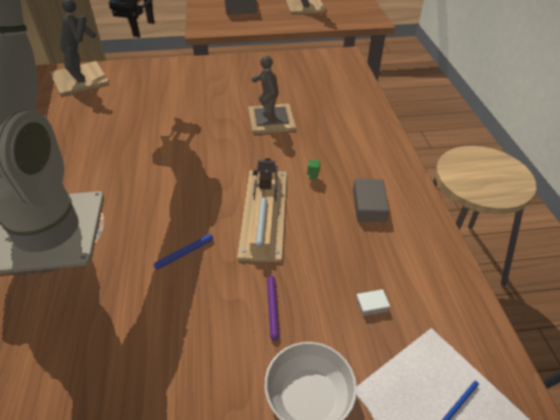

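The top view shows the jig at about (275,222), with the stop at its left end (235,213), the black spacer at (257,217) and the aluminium rod at about (298,227). The blue and purple rods and the green spacer are look-alikes. The side view agrees: stop (266,168), rod (262,222).

```bash
cat > h.py <<'E'
import numpy as np,cv2
from bench import arm
def ray(n,uv):
    c=arm.calibration(n);R=cv2.Rodrigues(c["rvec"])[0]
    o=-R.T@c["tvec"].ravel(); d=R.T@np.linalg.inv(c["mtx"])@np.array([*uv,1.]);return o,d
def onz(n,uv,z):
    o,d=ray(n,uv);return o+d*(z-o[2])/d[2]
def proj(n,P):
    c=arm.calibration(n);return cv2.projectPoints(np.float64(P).reshape(-1,3),c["rvec"],c["tvec"],c["mtx"],None)[0][:,0]
def cloud(n,d):
    c=arm.calibration(n);R=cv2.Rodrigues(c["rvec"])[0]
    v,u=np.mgrid[:420,:560];K=c["mtx"]
    X=np.stack([(u-K[0,2])/K[0,0]*d,(v-K[1,2])/K[1,1]*d,d],-1)
    return (X-c["tvec"].ravel())@R
def crop(n,p,x,y,w,h,k,f):
    cv2.imwrite(f,cv2.resize(p[y:y+h,x:x+w,::-1],None,fx=k,fy=k,interpolation=cv2.INTER_CUBIC))
E
python3 - <<'E'
from h import *
for n,b in(("top",(215,190,120,65)),("side",(225,150,75,115))):
    z=np.load(n+".npz");p,d=z["p"],z["d"];x,y,w,h=b
    k=6 if n=="top" else 5
    crop(n,p,*b,k,f"pics/{n}c.png")
    C=cloud(n,d)[y:y+h,x:x+w]
    m=(C[...,2]>6)&(C[...,2]<20)
    hsv=cv2.cvtColor(p,cv2.COLOR_RGB2HSV)[y:y+h,x:x+w]
    mm=((C[...,2]>7)&(d[y:y+h,x:x+w]>0)).astype(np.uint8)
    cs=max(cv2.findContours(mm,0,1)[0],key=cv2.contourArea)
    pts=C[mm>0];print(n,"all",cv2.minAreaRect(np.float32(C[...,:2][mm>0])),np.percentile(C[...,2][mm>0],[1,25,50,75,99]))
    print("table z",np.median(C[...,2][mm==0]))
    s=(hsv[...,1]<75)&(hsv[...,2]>110)&(mm>0)
    print("rodpix",s.sum(),np.argwhere(s).mean(0)[::-1]+[x,y])
    q=C[s]; print(q.mean(0), q.min(0),q.max(0))
    k=(hsv[...,2]<50)&(mm>0); print("dark",k.sum()); print(np.c_[np.argwhere(k)[:,::-1]+[x,y],C[k],hsv[k]].round()[::4])
E
```

```text
top all ((510.2427978515625, -12.150588989257812), (329.2676086425781, 179.832275390625), 83.1953353881836) [ 7.81132046 12.50057412 17.62638584 47.73262952 80.46342894]
table z 0.5978055282766298
rodpix 354 [291.61581921 225.3079096 ]
[505.87496511 -60.77564577  52.27405128] [ 452.20500545 -148.88119204    8.39848758] [580.10281183 137.53982816  67.38712642]
dark 78
[[228. 211. 544. 130.  61.  14.  98.  39.]
 [257. 213. 538.  42.  79.  13.  79.  45.]
 [256. 214. 535.  45.  78.   9.  69.  37.]
 [260. 214. 535.  33.  78.  15.  96.  48.]
 [256. 215. 532.  45.  75.  11.  72.  39.]
 [260. 215. 532.  33.  80.  12.  81.  41.]
 [255. 216. 529.  48.  78.   6.  65.  39.]
 [259. 216. 530.  36.  77.   8.  85.  33.]
 [254. 217. 526.  51.  76.   8.  72.  39.]
 [258. 217. 526.  39.  78.  10.  81.  38.]
 [253. 218. 523.  53.  80.  12.  71.  36.]
 [257. 218. 523.  42.  78.   9.  69.  37.]
 [252. 219. 520.  56.  77.   7.  66.  35.]
 [256. 219. 520.  45.  78.   9.  67.  38.]
 [260. 219. 521.  33.  74.  13. 105.  46.]
 [255. 220. 517.  47.  80.   3.  66.  35.]
 [259. 220. 518.  36.  78.  11.  78.  36.]
[... 313 characters left out ...]
9524170054
rodpix 479 [261.13361169 221.26096033]
[503.90592677 -77.76049689  52.78826137] [ 452.0113638  -153.81265597    8.4331461 ] [582.14977463 136.45191279  65.20651345]
dark 47
[[262. 181. 517.  31.  75.  13. 101.  48.]
 [267. 181. 529.  30.  75.  12. 104.  49.]
 [263. 182. 520.  31.  72.  12. 104.  49.]
 [268. 182. 532.  28.  73.  12. 106.  48.]
 [263. 183. 520.  30.  69.  14. 112.  48.]
 [267. 183. 529.  27.  71.  12. 104.  49.]
 [263. 184. 520.  31.  65.  12. 104.  49.]
 [268. 184. 532.  30.  65.  11. 112.  48.]
 [264. 185. 522.  30.  63.  11. 104.  49.]
 [268. 185. 531.  28.  64.  13. 112.  48.]
 [263. 186. 520.  32.  58.  14. 109.  49.]
 [267. 186. 529.  29.  59.  13.  99.  49.]]
```

View pics/topc.png

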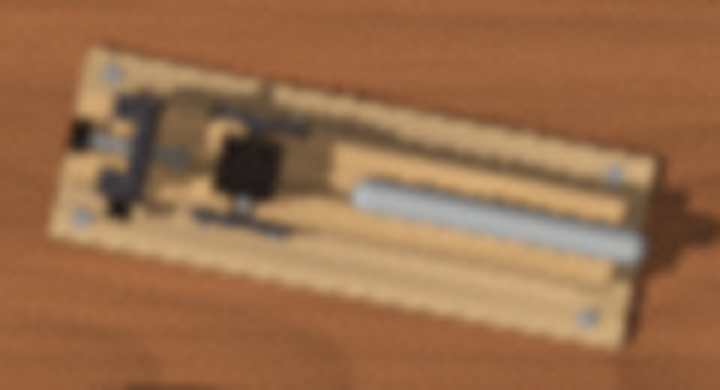

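View pics/sidec.png

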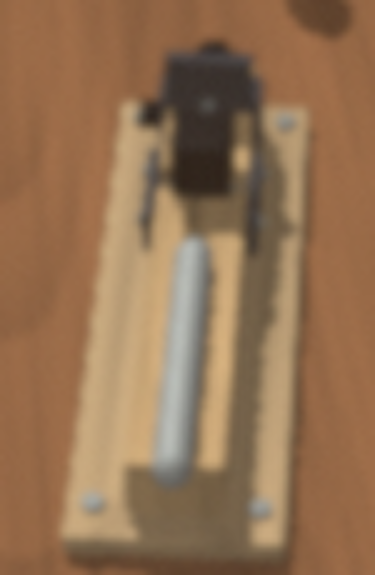

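Run:
```python
from h import *
from scipy.spatial.transform import Rotation as Ro
t=lambda c:((c[0]+.5)/6-.5+215,(c[1]+.5)/6-.5+190)
s=lambda c:((c[0]+.5)/5-.5+225,(c[1]+.5)/5-.5+150)
f=np.set_printoptions(precision=1,suppress=True)
B=np.array([onz("top",t(c),12)for c in((95,45),(655,157),(625,347),(50,237))])[:,:2]
L=[np.linalg.norm(B[i]-B[i-3]) for i in range(4)];print(B,L)
ex=(B[0]+B[3]-B[1]-B[2]);ex/=np.linalg.norm(ex);ey=np.array([-ex[1],ex[0]])
O=B.mean(0)+25*ex;print("O",O,"yaw",np.degrees(np.arctan2(ex[1],ex[0])))
J=lambda P:np.array([(P[:2]-O)@ex,(P[:2]-O)@ey,P[2]])
print("tip,tail",[J(onz("top",t(c),51.7)) for c in((352,192),(645,248))])
print("side tip,tail",[J(onz("side",s(c),51.7)) for c in((196,235),(170,486))])
print("rail rear end",J(onz("top",t((622,210)),46)),J(onz("top",t((612,270)),46)))
for c in((158,100),(132,200)):print("bracket",J(onz("top",t(c),80)))
print("pad",J(onz("top",t((188,157)),52)))
for n in("top","side"):
    z=np.load(n+".npz");p,d=z["p"],z["d"];C=cloud(n,d);h=cv2.cvtColor(p,cv2.COLOR_RGB2HSV)
    D=np.c_[C[...,:2].reshape(-1,2)-O,C[...,2].ravel()];X=np.c_[D[:,:2]@ex,D[:,:2]@ey,D[:,2]].reshape(420,560,3)
    m=(h[...,2]<55)&(X[...,2]>68)&(X[...,2]<90)&(abs(X[...,0]-27)<30)&(abs(X[...,1])<25)
    q=X[m];print(n,"spacer",q.mean(0),np.percentile(q,2,0),np.percentile(q,98,0))
    r=(X[...,2]>54)&(X[...,2]<66)&(abs(X[...,1])<12)&(X[...,0]<0);q=X[r];print(n,"rod",q.min(0),q.max(0),q.mean(0))
    g=(X[...,2]>60)&(abs(X[...,1])<60)&(X[...,0]>50)&(X[...,0]<150);q=X[g];print(n,"stop",np.percentile(q,[1,50,99],0))
    r=(X[...,2]>15)&(X[...,2]<300)&(C[...,0]>300)&(C[...,0]<900)&(abs(C[...,1])<350)
    _,lab,st,ce=cv2.connectedComponentsWithStats(r.astype(np.uint8))
    for i in range(1,len(st)):
        if st[i,4]>15:print("  obj",C[lab==i].min(0),C[lab==i].max(0))
R=Ro.from_rotvec(arm.get_state()["ee_rot"]).as_matrix();print(R, "jig ex,ey in tool",R.T@[*ex,0],R.T@[*ey,0])
np.savez("jig.npz",O=O,ex=ex,ey=ey)
```

```text
[[ 592.5  130.2]
 [ 540.5 -161.6]
 [ 442.2 -147.2]
 [ 492.2  149.9]] [np.float64(296.436376206672), np.float64(99.33988099460582), np.float64(301.2259161536705), np.float64(102.20964914718347)]
O [521.1  17.5] yaw 80.16580479364119
tip,tail [array([-23.8,   1.2,  51.7]), array([-172.8,    0.6,   51.7])]
side tip,tail [array([-16.7,   0.1,  51.7]), array([-173.9,    1. ,   51.7])]
rail rear end [-158.5  -16.4   46. ] [-159.1   14.2   46. ]
bracket [ 77.4 -22.8  80. ]
bracket [79.9 27.7 80. ]
pad [60.1 -0.2 52. ]
top spacer [26.8  0.7 78.2] [ 15.5 -12.8  73.7] [38.9 12.8 82.8]
top rod [-172.1   -8.9   54. ] [-25.2   8.7  66. ] [-98.6   0.1  59.2]
top stop [[ 78.2 -22.3  60.2]
 [ 82.3  -1.8  78.8]
 [118.4  20.8  84.4]]
  obj [736.2 -70.   15.6] [824.4  50.7  50. ]
  obj [ 679.6 -318.7   15.5] [ 738.  -274.7   29.7]
  obj [641.5  90.7  21.8] [677.7 126.2  58. ]
  obj [555.1 335.9  92.1] [589.1 349.9 152.1]
  obj [563.  345.5  15.6] [585.2 349.9  67.5]
  obj [ 472.7 -151.9   15. ] [573.9 143.7  84.5]
  obj [ 493.5 -347.8   15. ] [ 516.3 -205.4   24.8]
  obj [ 301.  -131.    15.1] [390.2 -71.7  23.1]
side spacer [14.6 -2.2 74.9] [ 11.1 -11.   68.6] [29.8  8.6 80.9]
side rod [-174.9   -7.7   54. ] [-29.5  10.2  65.2] [-107.1    1.    60. ]
side stop [[ 73.9 -19.9  60.3]
 [ 78.5   0.4  72.8]
 [118.   20.8  83.7]]
  obj [553.8 331.4  91.7] [587.9 350.  151.2]
  obj [558.7 341.3  16.6] [582.5 349.9  80.5]
  obj [ 467.1 -155.3   15.1] [569.1 141.9  83.8]
  obj [640.9  86.1  21.2] [676.2 124.   56.6]
  obj [734.7 -75.3  15.1] [822.   47.3  48.2]
  obj [ 301.4 -131.1   15. ] [386.7 -72.7  22.5]
  obj [ 492.6 -349.8   15. ] [ 515.7 -207.5   24. ]
  obj [ 678.1 -320.6   15.2] [ 736.3 -275.3   27. ]
[[-0.9  0.4 -0. ]
 [ 0.4  0.9 -0. ]
 [-0.  -0.  -1. ]] jig ex,ey in tool [ 0.2  1.  -0. ] [ 1.  -0.2  0. ]
```

```bash
cat > st.py <<'E'
from h import *
from scipy.spatial.transform import Rotation as Ro
import sys
np.set_printoptions(precision=2,suppress=True)
j=np.load("jig.npz");s=arm.get_state();R=Ro.from_rotvec(s["ee_rot"]).as_matrix()
d=s["tcp_pos"][:2]-j["O"];yaw=np.degrees(np.arctan2(R[1,0],R[0,0]));jy=np.degrees(np.arctan2(j["ex"][1],j["ex"][0]))
w=s["wrist_force"]
print("t %.2f"%s["time_s"],"jigxyz",np.r_[d@j["ex"],d@j["ey"],s["tcp_pos"][2]],"turn needed(+tool z)",round(yaw-jy,2),"F jig",np.r_[w[:2]@j["ex"],w[:2]@j["ey"],w[2]],"grip",round(s["grip_width"],3),round(s["grasp_force"],1),"tilt",R[:2,2])
E
python3 -m creep '[[[0,0,0,1,1],[0,0,0,1,1],[0,0,0,1,1],[0,0,0,1,1],[0,0,0,1,1]]]'
python3 -m creep '[[[0,0,0,1,1],[0,0,0,1,1],[0,0,0,1,1],[0,0,0,1,1],[0,0,0,1,1]]]' >/dev/null
python3 -m creep '[[[0,0,0,1,1],[0,0,0,1,1],[0,0,0,1,1],[0,0,0,1,1],[0,0,0,1,1]]]' >/dev/null
python3 -m creep '[[[0,0,0,1,1],[0,0,0,1,1],[0,0,0,1,1],[0,0,0,1,1],[0,0,0,0,1]]]' >/dev/null
python3 st.py
```

```text
time_s: 0.52
tcp_pos: [224.1, 583.2, 222.1]
ee_rot: [1.106, 2.941, -0.001]
wrist_force: [-0.2, -0.1, 0.2]
grip_width: 1.001
grasp_force: 0.0
t 1.77 jigxyz [506.74 389.34 222.15] turn needed(+tool z) 2.63 F jig [-0.52  0.56  0.12] grip 1.001 0.0 tilt [-0. -0.]
```

```bash
python3 -m creep '[[[-0.5,0.4,0,0.6,1],[-0.8,0.65,0,0,1],[-0.8,0.65,0,0,1],[-0.8,0.65,0,0,1],[-0.8,0.65,0,0,1]]]' >/dev/null
python3 -m creep '[[[-0.8,0.65,0,0,1],[-0.8,0.65,0,0,1],[-0.8,0.65,0,0,1],[-0.8,0.65,0,0,1],[-0.8,0.65,0,0,1]]]' >/dev/null
python3 -m creep '[[[-0.8,0.65,0,0,1],[-0.8,0.65,0,0,1],[-0.8,0.65,0,0,1],[-0.8,0.65,0,0,1],[-0.8,0.65,0,0,1]]]' >/dev/null
python3 -m creep '[[[-0.8,0.65,0,0,1],[-0.8,0.65,0,0,1],[-0.8,0.65,0,0,1],[-0.5,0.4,0,0,1],[0,0,0,0,1]]]' >/dev/null
python3 st.py
```

```text
t 3.43 jigxyz [141.17  87.74 222.59] turn needed(+tool z) 0.26 F jig [-0.03  0.19  1.23] grip 0.999 0.0 tilt [ 0. -0.]
```

```bash
python3 -m creep '[[[-0.8,0.62,0,0.06,1],[-0.8,0.62,0,0,1],[-0.8,0.62,0,0,1],[-0.8,0.62,0,0,1],[-0.8,0.62,0,0,1]]]' >/dev/null
python3 -m creep '[[[-0.54,0.41,0.5,0,1],[0,0,0.8,0,1],[0,0,0.8,0,1],[0,0,0.8,0,1],[0,0,0.8,0,1]]]' >/dev/null
python3 -m creep '[[[0,0,0.5,0,1],[0,0,0,0,1],[0,0,0,0,1]]]' >/dev/null
python3 st.py
python3 - <<'E'
from h import *
p,d=arm.read_camera("side");crop("side",p,180,60,170,200,3,"pics/s1.png")
E
```

```text
t 4.52 jigxyz [ 31.85   2.19 117.3 ] turn needed(+tool z) 0.28 F jig [1.3  0.19 0.04] grip 1.002 0.0 tilt [-0. -0.]
```

View pics/s1.png

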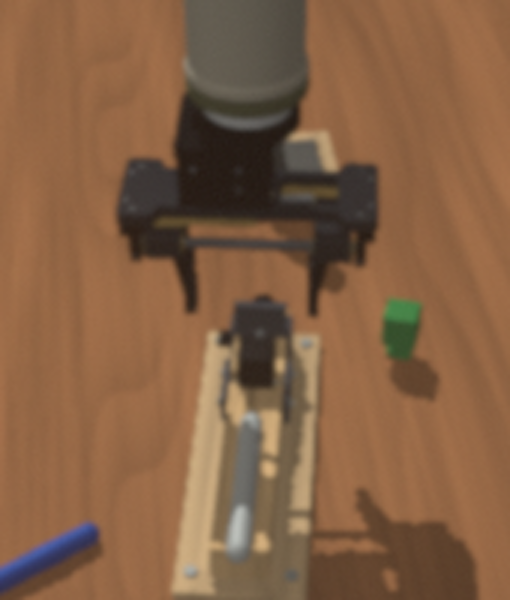

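The side view shows the open fingers (190,300) and (315,300) straddling the line of the spacer (255,360) above the jig, with nothing in the way. I'll descend.

```bash
python3 -m creep '[[[-0.17,0.08,0.4,0.07,1],[0,0,0.6,0,1],[0,0,0.6,0,1],[0,0,0.5,0,1],[0,0,0.3,0,1]]]' >/dev/null
python3 -m creep '[[[0,0,0.15,0,1],[0,0,0,0,1],[0,0,0,0,1]]]' >/dev/null
python3 st.py
python3 -m creep '[[[0,0,0,0,0.6],[0,0,0,0,0.45],[0,0,0,0,0.38],[0,0,0,0,0.3],[0,0,0,0,0.2]]]' 55 >/dev/null
python3 -m creep '[[[0,0,0,0,0],[0,0,0,0,0],[0,0,0,0,0],[0,0,0,0,0],[0,0,0,0,0]]]' 55 >/dev/null
python3 st.py
```

```text
t 5.23 jigxyz [27.2  -0.75 54.27] turn needed(+tool z) -0.1 F jig [-0.1  -0.26  0.17] grip 0.997 0.0 tilt [0. 0.]
t 6.07 jigxyz [27.18 -0.33 53.77] turn needed(+tool z) -0.1 F jig [ 0.06 -0.02 -0.71] grip 0.34 55.0 tilt [-0.  0.]
```

```bash
python3 -m creep '[[[0,0,-0.08,0,0],[0,0,-0.08,0,0],[0,0,-0.08,0,0],[0,0,-0.08,0,0],[0,0,-0.08,0,0]]]'
python3 st.py
python3 -m creep '[[[0,0,-0.1,0,0],[0,0,-0.1,0,0],[0,0,-0.1,0,0],[0,0,-0.2,0,0],[0,0,-0.3,0,0]]]'
python3 st.py
python3 -m creep '[[[0,0,-0.4,0,0],[0,0,-0.4,0,0],[0,0,-0.4,0,0],[0,0,-0.4,0,0],[0,0,-0.4,0,0]]]'
python3 st.py
```

```text
time_s: 6.48
tcp_pos: [526.2, 44.1, 64.2]
ee_rot: [-2.406, -2.021, -0.0]
wrist_force: [-0.4, 0.3, -1.4]
grip_width: 0.341
grasp_force: 55.0
t 6.48 jigxyz [27.1  -0.42 64.21] turn needed(+tool z) -0.11 F jig [ 0.22  0.46 -1.42] grip 0.341 55.0 tilt [0. 0.]
time_s: 6.9
tcp_pos: [525.9, 44.1, 84.1]
ee_rot: [-2.405, -2.021, 0.001]
wrist_force: [0.5, 1.1, -0.4]
grip_width: 0.338
grasp_force: 55.0
t 6.90 jigxyz [27.11 -0.2  84.11] turn needed(+tool z) -0.1 F jig [ 1.18 -0.3  -0.39] grip 0.338 55.0 tilt [-0. -0.]
time_s: 7.32
tcp_pos: [526.2, 44.2, 135.1]
ee_rot: [2.405, 2.021, 0.001]
wrist_force: [-0.1, 0.3, -0.4]
grip_width: 0.341
grasp_force: 55.0
t 7.32 jigxyz [ 27.17  -0.46 135.09] turn needed(+tool z) -0.11 F jig [ 0.29  0.19 -0.37] grip 0.341 55.0 tilt [0. 0.]
```

```bash
python3 -m creep '[[[-0.2,0.4,0,0,0],[-0.35,0.8,0,0,0],[-0.35,0.8,0,0,0],[-0.35,0.8,0,0,0],[-0.35,0.8,0,0,0]]]' >/dev/null
python3 -m creep '[[[-0.28,0.6,0,0,0],[0,0.26,0.5,0,0],[0,0,0.8,0,0],[0,0,0.5,0,0],[0,0,0,0,0]]]' >/dev/null
python3 st.py
python3 - <<'E'
from h import *
p,d=arm.read_camera("side");crop("side",p,200,80,170,170,3.5,"pics/s2.png")
E
```

```text
t 8.15 jigxyz [ -19.99 -109.9    86.2 ] turn needed(+tool z) -0.08 F jig [ 0.5   0.11 -0.31] grip 0.343 55.0 tilt [-0. -0.]
```

View pics/s2.png

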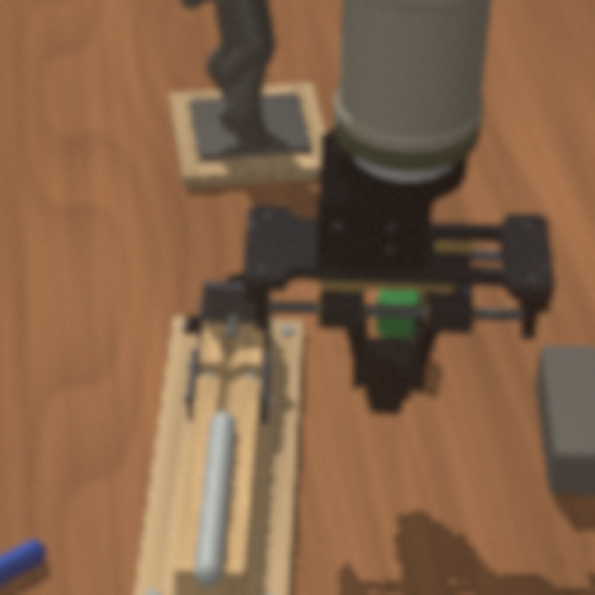

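The side view shows the black spacer held between the fingers (390,370), with its shank hanging at (390,400) and the slot in the jig empty. The target is bare table. I'll lower it.

```bash
python3 -m creep '[[[0,0,0.4,0,0],[0,0,0.6,0,0],[0,0,0.6,0,0],[0,0,0.35,0,0],[0,0,0.1,0,0]]]' >/dev/null
python3 -m creep '[[[0,0,0.04,0,0],[0,0,0.04,0,0],[0,0,0,0,0]]]' >/dev/null
python3 st.py
python3 -m creep '[[[0,0,0.04,0,0],[0,0,0,0,0]]]' >/dev/null
python3 st.py
```

```text
t 8.87 jigxyz [ -19.98 -112.25   36.29] turn needed(+tool z) -0.1 F jig [ 0.32 -0.59 -0.14] grip 0.342 55.0 tilt [0. 0.]
t 9.03 jigxyz [ -19.97 -112.02   34.94] turn needed(+tool z) -0.11 F jig [ 0.48  0.04 -0.45] grip 0.339 55.0 tilt [0. 0.]
```

```bash
python3 -m creep '[[[0,0,0.06,0,0],[0,0,0.06,0,0],[0,0,0.04,0,0],[0,0,0,0,0]]]' >/dev/null
python3 st.py
python3 -m creep '[[[0,0,0.04,0,0],[0,0,0,0,0]]]' >/dev/null
python3 st.py
python3 -m creep '[[[0,0,0.03,0,0],[0,0,0,0,0]]]' >/dev/null
python3 st.py
```

```text
t 9.37 jigxyz [ -20.07 -111.56   30.21] turn needed(+tool z) -0.1 F jig [-0.69  0.16 -0.47] grip 0.342 55.0 tilt [-0.  0.]
t 9.53 jigxyz [ -20.04 -111.67   29.34] turn needed(+tool z) -0.1 F jig [ 0.41  0.2  -0.53] grip 0.339 55.0 tilt [-0.  0.]
t 9.70 jigxyz [ -20.05 -111.7    28.66] turn needed(+tool z) -0.1 F jig [ 0.03 -0.03 -0.33] grip 0.336 55.0 tilt [-0.  0.]
```

```bash
python3 -m creep '[[[0,0,0.03,0,0],[0,0,0,0,0]]]' >/dev/null
python3 st.py
python3 -m creep '[[[0,0,0.03,0,0],[0,0,0,0,0]]]' >/dev/null
python3 st.py
python3 -m creep '[[[0,0,0.02,0,0],[0,0,0,0,0]]]' >/dev/null
python3 st.py
```

```text
t 9.87 jigxyz [ -20.   -111.71   27.92] turn needed(+tool z) -0.1 F jig [ 0.26  0.12 -0.82] grip 0.335 55.0 tilt [-0.  0.]
t 10.03 jigxyz [ -19.99 -111.81   27.8 ] turn needed(+tool z) -0.1 F jig [0.77 1.98 5.18] grip 0.338 55.0 tilt [0. 0.]
t 10.20 jigxyz [ -20.02 -111.82   27.76] turn needed(+tool z) -0.1 F jig [-0.62  5.8  10.27] grip 0.342 55.0 tilt [0. 0.]
```

```bash
python3 -m creep '[[[0,0,-0.03,0,0.3],[0,0,0,0,0.3],[0,0,0,0,0.35]]]' 5 >/dev/null
python3 st.py
python3 -m creep '[[[0,0,0,0,0.36],[0,0,0,0,0.38],[0,0,0,0,0.41],[0,0,0,0,0.45],[0,0,0,0,0.5]]]' >/dev/null
python3 -m creep '[[[0,0,0,0,0.54],[0,0,0,0,0.54],[0,0,-0.2,0,0.54],[0,0,-0.4,0,0.54],[0,0,-0.6,0,0.54]]]' >/dev/null
python3 -m creep '[[[0,0,-0.8,0,0.54],[0,0,-0.8,0,0.54],[0,0,-0.8,0,0.54],[0,0,-0.5,0,0.54],[0,0,0,0,0.54]]]' >/dev/null
python3 st.py
python3 - <<'E'
from h import *
p,d=arm.read_camera("side");crop("side",p,200,80,170,170,3.5,"pics/s3.png")
E
```

```text
t 10.45 jigxyz [ -20.   -111.93   27.77] turn needed(+tool z) -0.1 F jig [0.26 1.82 3.15] grip 0.344 5.0 tilt [0. 0.]
t 11.70 jigxyz [ -20.01 -113.46  133.71] turn needed(+tool z) -0.12 F jig [ 0.11 -0.13 -0.25] grip 0.54 0.0 tilt [0.01 0.  ]
```

View pics/s3.png

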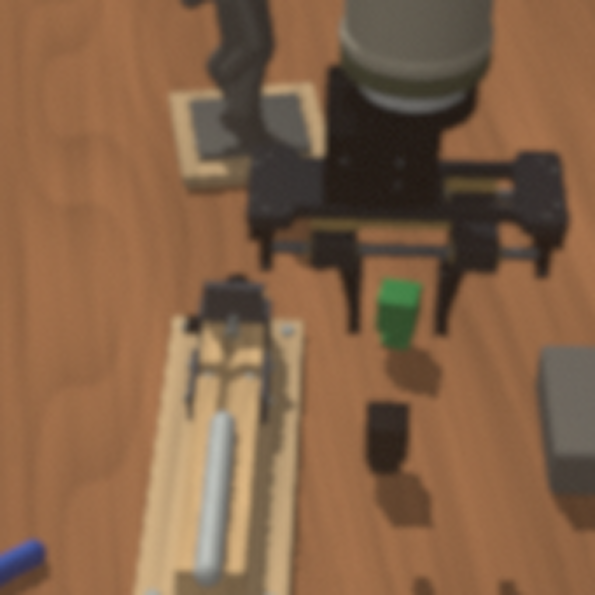

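The black spacer stands upright on the bare table at (388,435), clear of the jig and the green look-alike. The rod (215,495) hasn't moved. Next I'll go behind the rod's tail.

```bash
python3 -m creep '[[[-0.5,-0.3,0,0,0.3],[-0.8,-0.5,0,0,0],[-0.8,-0.5,0,0,0],[-0.8,-0.5,0,0,0],[-0.8,-0.5,0,0,0]]]' >/dev/null
python3 -m creep '[[[-0.8,-0.5,0,0,0],[-0.8,-0.5,0,0,0],[-0.8,-0.5,0,0,0],[-0.8,-0.5,0,0,0],[-0.4,-0.2,0,0,0]]]' >/dev/null
python3 -m creep '[[[0,0,0.4,0,0],[0,0,0.8,0,0],[0,0,0.4,0,0],[0,0,0,0,0],[0,0,0,0,0]]]' 20 >/dev/null
python3 st.py
```

```text
t 13.00 jigxyz [-201.65    1.25   89.24] turn needed(+tool z) -0.04 F jig [-0.62  0.26  0.89] grip 0.004 0.0 tilt [-0. -0.]
```

```bash
python3 -m creep '[[[0,0.02,0.4,0,0],[0,0,0.6,0,0],[0,0,0.4,0,0],[0,0,0.2,0,0],[0,0,0.03,0,0]]]' >/dev/null
python3 -m creep '[[[0,0,0,0,0],[0,0,0,0,0]]]' >/dev/null
python3 st.py
python3 - <<'E'
from h import *
p,d=arm.read_camera("side");crop("side",p,200,140,130,130,4.5,"pics/s4.png")
E
```

```text
t 13.58 jigxyz [-202.46    0.18   49.77] turn needed(+tool z) -0.11 F jig [-0.15 -0.62  0.9 ] grip 0.005 0.0 tilt [ 0. -0.]
```

View pics/s4.png

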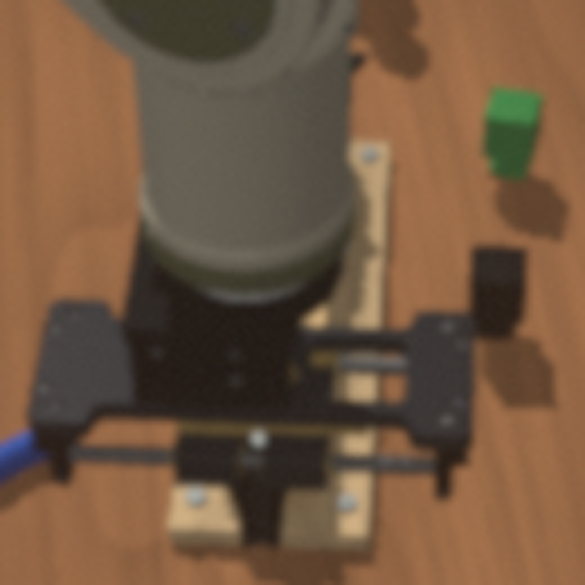

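The closed fingers stand behind the rod over the rail's rear end, at about (262,540). The spacer (497,285) is clear of the gripper and upright.

```bash
python3 -m creep '[[[0.15,0,0.05,0,0],[0.2,0,0,0,0],[0.12,0,0,0,0],[0.04,0,0,0,0],[0.04,0,0,0,0]]]' >/dev/null
python3 st.py
python3 -m creep '[[[0.04,0,0,0,0],[0.04,0,0,0,0],[0.04,0,0,0,0],[0.04,0,0,0,0],[0.04,0,0,0,0]]]' >/dev/null
python3 st.py
python3 -m creep '[[[0.04,0,0,0,0],[0.04,0,0,0,0],[0.04,0,0,0,0],[0.04,0,0,0,0],[0.04,0,0,0,0]]]' >/dev/null
python3 st.py
python3 -m creep '[[[0.04,0,0,0,0],[0.04,0,0,0,0],[0.04,0,0,0,0],[0.04,0,0,0,0],[0.04,0,0,0,0]]]' >/dev/null
python3 st.py
```

```text
t 14.05 jigxyz [-188.1     0.46   48.11] turn needed(+tool z) -0.06 F jig [-0.2   0.62  0.19] grip 0.006 0.0 tilt [0. 0.]
t 14.47 jigxyz [-183.59    0.56   48.01] turn needed(+tool z) -0.11 F jig [-1.15 -0.53 -0.54] grip 0.003 0.3 tilt [-0.  0.]
t 14.88 jigxyz [-178.53    0.53   48.01] turn needed(+tool z) -0.11 F jig [-2.32  0.18 -0.26] grip 0.007 0.3 tilt [-0.  0.]
t 15.30 jigxyz [-173.46    0.54   47.99] turn needed(+tool z) -0.1 F jig [-0.63  0.19 -0.26] grip 0.003 0.3 tilt [-0.  0.]
```

```bash
python3 -m creep '[[[0.05,0,0,0,0],[0.05,0,0,0,0],[0.05,0,0,0,0],[0.05,0,0,0,0],[0.05,0,0,0,0]]]' >/dev/null
python3 -m creep '[[[0.05,0,0,0,0],[0.05,0,0,0,0],[0.05,0,0,0,0],[0.05,0,0,0,0],[0.05,0,0,0,0]]]' >/dev/null
python3 st.py
python3 -m creep '[[[0.05,0,0,0,0],[0.05,0,0,0,0],[0.05,0,0,0,0],[0.05,0,0,0,0],[0.05,0,0,0,0]]]' >/dev/null
python3 -m creep '[[[0.05,0,0,0,0],[0.05,0,0,0,0],[0.05,0,0,0,0],[0.05,0,0,0,0],[0.05,0,0,0,0]]]' >/dev/null
python3 st.py
python3 -m creep '[[[0.05,0,0,0,0],[0.05,0,0,0,0],[0.05,0,0,0,0],[0.05,0,0,0,0],[0.05,0,0,0,0]]]' >/dev/null
python3 -m creep '[[[0.05,0,0,0,0],[0.05,0,0,0,0],[0.05,0,0,0,0],[0.05,0,0,0,0],[0.05,0,0,0,0]]]' >/dev/null
python3 st.py
python3 -m creep '[[[0.05,0,0,0,0],[0.05,0,0,0,0],[0.05,0,0,0,0],[0.05,0,0,0,0],[0.05,0,0,0,0]]]' >/dev/null
python3 -m creep '[[[0.05,0,0,0,0],[0.05,0,0,0,0],[0.05,0,0,0,0],[0.05,0,0,0,0],[0.05,0,0,0,0]]]' >/dev/null
python3 st.py
```

```text
t 16.13 jigxyz [-160.97    0.48   48.02] turn needed(+tool z) -0.1 F jig [0.2  0.16 0.62] grip 0.003 0.3 tilt [0. 0.]
t 16.97 jigxyz [-148.44    0.46   48.02] turn needed(+tool z) -0.1 F jig [-1.18 -0.67  0.17] grip 0.001 0.3 tilt [0. 0.]
t 17.80 jigxyz [-135.97    0.44   48.02] turn needed(+tool z) -0.1 F jig [-1.14  0.01 -0.08] grip 0.007 0.4 tilt [0. 0.]
t 18.63 jigxyz [-123.48    0.43   48.02] turn needed(+tool z) -0.1 F jig [-0.42 -0.7  -0.03] grip 0.003 0.4 tilt [0. 0.]
```

```bash
python3 -m creep '[[[0.04,0,0,0,0],[0.04,0,0,0,0],[0.04,0,0,0,0],[0.04,0,0,0,0],[0.04,0,0,0,0]]]' >/dev/null
python3 st.py
python3 -m creep '[[[0.04,0,0,0,0],[0.04,0,0,0,0],[0.04,0,0,0,0],[0.04,0,0,0,0],[0.04,0,0,0,0]]]' >/dev/null
python3 st.py
python3 -m creep '[[[0.03,0,0,0,0],[0.03,0,0,0,0],[0.03,0,0,0,0],[0.03,0,0,0,0],[0.03,0,0,0,0]]]' >/dev/null
python3 st.py
python3 - <<'E'
from h import *
p,d=arm.read_camera("top");crop("top",p,215,190,120,65,6,"pics/t5.png")
E
```

```text
t 19.05 jigxyz [-118.49    0.39   48.02] turn needed(+tool z) -0.1 F jig [-1.11 -0.52 -0.49] grip 0.008 0.4 tilt [0. 0.]
t 19.47 jigxyz [-113.52    0.4    48.03] turn needed(+tool z) -0.11 F jig [-0.13 -0.7  -0.22] grip 0.008 0.4 tilt [0. 0.]
t 19.88 jigxyz [-109.8     0.39   48.01] turn needed(+tool z) -0.1 F jig [-0.93 -0.96 -0.33] grip 0.007 0.4 tilt [0. 0.]
```

View pics/t5.png

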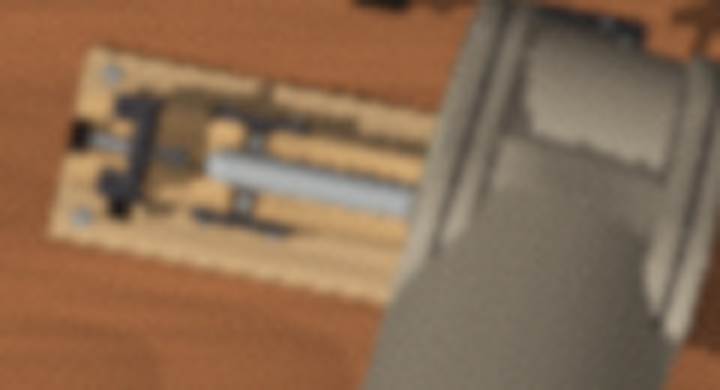

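The top view shows the rod's tip at (207,163) and the pad at about (188,157), so roughly 10 mm remains. I'll continue more slowly.

```bash
python3 -m creep '[[[0.02,0,0,0,0],[0.02,0,0,0,0],[0.02,0,0,0,0],[0.02,0,0,0,0],[0.02,0,0,0,0]]]' >/dev/null
python3 st.py
python3 -m creep '[[[0.02,0,0,0,0],[0.02,0,0,0,0],[0.02,0,0,0,0],[0.02,0,0,0,0],[0.02,0,0,0,0]]]' >/dev/null
python3 st.py
python3 -m creep '[[[0.02,0,0,0,0],[0.02,0,0,0,0],[0.02,0,0,0,0]]]' >/dev/null
python3 st.py
```

```text
t 20.35 jigxyz [-107.31    0.38   48.03] turn needed(+tool z) -0.1 F jig [ 0.   -1.32  0.87] grip 0.002 0.5 tilt [0. 0.]
t 20.77 jigxyz [-104.81    0.4    48.02] turn needed(+tool z) -0.11 F jig [-0.91 -0.75  1.02] grip 0.008 0.5 tilt [-0.  0.]
t 21.02 jigxyz [-103.32    0.38   48.02] turn needed(+tool z) -0.11 F jig [-0.84 -0.49  0.33] grip 0.008 0.5 tilt [0. 0.]
```

```bash
python3 -m creep '[[[0.02,0,0,0,0],[0.02,0,0,0,0],[0.02,0,0,0,0]]]' >/dev/null
python3 st.py
python3 -m creep '[[[0.02,0,0,0,0],[0.02,0,0,0,0],[0.02,0,0,0,0]]]' >/dev/null
python3 st.py
python3 -m creep '[[[0.02,0,0,0,0],[0.02,0,0,0,0]]]' >/dev/null
python3 st.py
```

```text
t 21.27 jigxyz [-101.76    0.36   48.04] turn needed(+tool z) -0.1 F jig [-1.16 -0.89  0.03] grip 0.005 0.5 tilt [0. 0.]
t 21.52 jigxyz [-100.32    0.39   48.02] turn needed(+tool z) -0.11 F jig [-1.82 -0.93  0.13] grip 0.005 0.6 tilt [0. 0.]
t 21.68 jigxyz [-99.55   0.38  48.03] turn needed(+tool z) -0.11 F jig [-3.22 -1.44 -0.5 ] grip 0.011 1.7 tilt [ 0. -0.]
```

```bash
python3 -m creep '[[[0.01,0,0,0,0],[0,0,0,0,0]]]' >/dev/null
python3 st.py
python3 -m creep '[[[0.01,0,0,0,0],[0,0,0,0,0]]]' >/dev/null
python3 st.py
```

```text
t 21.85 jigxyz [-99.49   0.38  48.03] turn needed(+tool z) -0.12 F jig [-3.19  0.33  1.09] grip 0.004 1.8 tilt [-0. -0.]
t 22.02 jigxyz [-99.38   0.35  48.06] turn needed(+tool z) -0.13 F jig [-5.61 -0.55  0.38] grip 0.005 2.5 tilt [ 0. -0.]
```

```bash
python3 -m creep '[[[0.01,0,0,0,0],[0.01,0,0,0,0],[0,0,0,0,0]]]' >/dev/null
python3 st.py
python3 -m creep '[[[0.01,0,0,0,0],[0,0,0,0,0],[0,0,0,0,0],[0,0,0,0,0],[0,0,0,0,0]]]' >/dev/null
python3 st.py
python3 -m creep '[[[0,0,0,0,0],[0,0,0,0,0],[0,0,0,0,0],[0,0,0,0,0],[0,0,0,0,0]]]' >/dev/null
python3 st.py
```

```text
t 22.27 jigxyz [-99.22   0.36  48.03] turn needed(+tool z) -0.14 F jig [-5.87 -0.56  0.97] grip 0.009 3.2 tilt [-0. -0.]
t 22.68 jigxyz [-99.21   0.35  48.06] turn needed(+tool z) -0.15 F jig [-6.38 -1.24  1.32] grip 0.004 3.6 tilt [-0. -0.]
t 23.10 jigxyz [-99.2    0.37  48.02] turn needed(+tool z) -0.15 F jig [-6.01 -1.29  1.11] grip 0.006 3.6 tilt [-0. -0.]
```

```bash
python3 -m creep '[[[0.01,0,0,0,0],[0.01,0,0,0,0],[0.01,0,0,0,0],[0,0,0,0,0],[0,0,0,0,0]]]' >/dev/null
python3 st.py
python3 -m creep '[[[0,0,0,0,0],[0,0,0,0,0],[0,0,0,0,0],[0,0,0,0,0],[0,0,0,0,0]]]' >/dev/null
python3 st.py
python3 -m creep '[[[-0.01,0,0,0,0],[-0.01,0,0,0,0],[-0.01,0,0,0,0],[-0.01,0,0,0,0],[-0.01,0,0,0,0]]]' >/dev/null
python3 -m creep '[[[-0.01,0,0,0,0],[-0.01,0,0,0,0],[-0.01,0,0,0,0],[-0.01,0,0,0,0],[-0.01,0,0,0,0]]]' >/dev/null
python3 st.py
python3 -m creep '[[[-0.04,0,0,0,0],[-0.1,0,0,0,0],[-0.3,0,0,0,0],[-0.5,0,0,0,0],[-0.5,0,0,0,0]]]' >/dev/null
python3 -m creep '[[[0,0,-0.5,0,0],[-0.6,0,-0.8,0,0],[-0.8,0,-0.8,0,0],[-0.8,0,-0.8,0,0],[-0.8,0,-0.8,0,0]]]' >/dev/null
python3 -m creep '[[[-0.8,0,-0.8,0,0],[-0.8,0,-0.8,0,0],[-0.8,0,-0.5,0,0],[-0.6,0,0,0,0],[0,0,0,0,0]]]' >/dev/null
python3 st.py
python3 - <<'E'
from h import *
p,d=arm.read_camera("top");a=p[190:255,215:335]
q,_=arm.read_camera("side");b=q[90:280,190:390]
a=cv2.resize(a,(720,390),interpolation=2)[:,:350];b=cv2.resize(b,(410,390),interpolation=2)
cv2.imwrite("pics/t6.png",np.hstack([a,b])[:,:,::-1])
E
```

```text
t 23.52 jigxyz [-99.05   0.31  48.05] turn needed(+tool z) -0.18 F jig [-9.41 -1.2   0.37] grip 0.004 4.6 tilt [-0. -0.]
t 23.93 jigxyz [-99.03   0.36  48.04] turn needed(+tool z) -0.18 F jig [-9.1  -1.2   0.46] grip 0.004 4.6 tilt [-0. -0.]
t 24.77 jigxyz [-99.52   0.37  48.04] turn needed(+tool z) -0.08 F jig [-2.51 -0.84  0.23] grip 0.007 1.2 tilt [0. 0.]
t 26.02 jigxyz [-289.68    1.21  193.95] turn needed(+tool z) -0.34 F jig [ 0.03 -0.02 -0.79] grip 0.007 0.0 tilt [ 0. -0.]
```

View pics/t6.png

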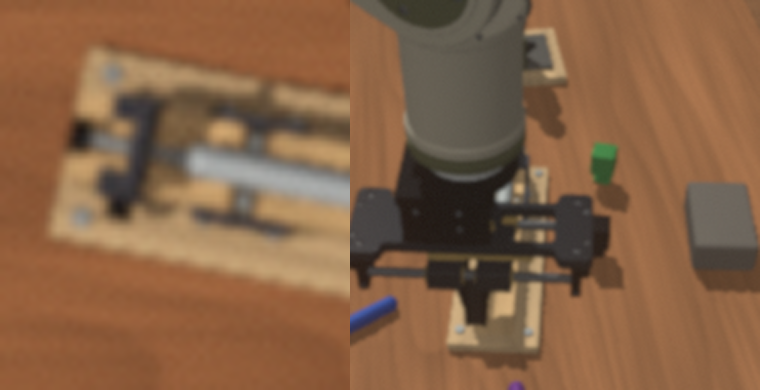

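The rod's tip now meets the pad at about (188,158). The spacer still stands at (600,235), and the arm is clear. I'll hand it in.

```bash
python3 -c "
from bench import arm
print(arm.sign_off())"
```

```text
the job is handed in; nothing more can be done
None
```

I handed the job in at about 26 s: the spacer stands on the bare table clear of the jig, and the rod, pushed slowly along its groove, was pressed on the stop's pad at about 9 N and released, and in the last picture it still meets the pad.

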